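# Flush the line into the catch pan with the jog lever

## Robot

A 7-joint arm with a two-finger parallel gripper is mounted at the origin on the work surface. World frame = base frame: x ahead of the robot, y to its left, z up, the work surface at z = 0. Lengths are in m, angles in rad, forces in N, time in s.
With the tool pointing down it reaches from about 0.4 to 0.9 m from the base axis. Payload 5.5 kg.
Tool frame: the origin (TCP) lies midway between the tips of the shut fingers; the grasp point (between the pads) lies 19 mm behind it (ctrl.hold_point_z is the distance from the TCP to the grasp point, in m); z points along the fingers, y is the line along which they close (so a half turn about z gives the same grasp; the last joint's range is limited). The gripper opens to 92 mm and grips with 3 to 60 N. Pads are 19 mm wide; open, the fingers measure 130 mm over their backs; the gripper's body (75 mm by 190 mm) begins 47 mm behind the grasp point.
Start: joints at [-0.919, 0.501, -0.427, 1.55, 0.221, 1.138, -0.21], TCP at [0.246, 0.602, 0.227] pointing down, gripper open.
Joint ranges: [-2.88, 2.88], [-0.31, 2.03], [-1.54, 1.56], [0.2, 2.42], [-1.41, 4.55], [0.19, 2.02], [-2.57, 2.57]. Speed limits (rad/s): [2.57, 2.57, 3.14, 3.14, 3.14, 3.14, 3.14].

## Interface

Orientations are given as a unit quaternion [x, y, z, w].
In Python, from station import ctrl, viewer, order gives the robot as it stands.
- The arm moves only by the shell command python3 -m handwheel 'ROWS'. ROWS is JSON, a list that holds one entry, the list of rows, each a list of 7 numbers: the shift along the world's x, y, z in mm, then the turn, a rotation vector about the world's x, y, z in rad, then the closure, from -1 (fully open) to 1 (shut). A call has 1 to 5 rows; each row is the pose to reach, as a shift and turn from the pose commanded when the call began; what a row does not reach only later rows make up. A row lasts 1/10 s, in which the tool goes at most 50 mm and 8.59 degrees, less where a joint would pass 70% of its speed; a pose out of reach is approached as far as the arm can. A call with a gripper value outside its range is refused whole. The fingers move at their own pace and stop on an object; the grip force is fixed at half the most. Time passes only in rows, so rows that repeat a pose let the fingers close. It gives the time, the measured TCP pose, the force, the opening and the grip force at its end, in the units of the state.
- ctrl.observe(): the state, without advancing time (a new reading comes with each control period).
- viewer.grab_frame(name): name is "scene" or "side" or "wrist"; returns (picture, depth): 384x512x3 uint8, red, green, blue; 384x512 float32, m along the optical axis (not along the pixel's ray), 0 where there is no reading.
- viewer.get_calibration(name): a dict with "camera_matrix" (3x3 intrinsics, pixels), "eye" and "orientation" of the camera in the world. Camera axes: x right, y up, looking along -z (the intrinsics and any distortion apply to the point x, -y, -z); pixel columns grow to the right and rows downward; lengths in m; the calibration is good to about 2 mm. A picture is of the moment at which its call begins: read the wrist's pose just before it. get_calibration takes no time and is no camera call; for the wrist camera it gives the pose at the moment of the call.
- order.hand_in(): hands the job in; it is judged then, once.
The state is a dict: "clock": time; "qpos": joint angles; "qd": joint speeds; "effort": joint torques, N m; "tool_pos": TCP position; "orientation": TCP orientation; "wrist_force": force on the tool from outside, world axes, zero at the start; "ft_torque": the same for the moment, N m; "finger_gap": finger opening in m; "finger_force": force on a finger pad.
Only numpy, scipy, OpenCV 4.12 (cv2) and the standard library are available. Lean on these libraries where they do the work, as an engineer would, in place of code of your own. Each camera call takes 0.05 s, during which the arm holds its last target. There are 200 camera calls.

## Task

Get the catch pan under the flush module's open spout, standing flat on the bench with the spout outlet well over the middle of the pan. Only then tilt the spring-centred jog lever on the module well over towards the side where the spout is, hold it there for a good second, and let it spring back upright on its own, leaving the pan in place; never lean it to the other side. Do not tip the pan, do not knock or shift the bottle, vial rack, jar and carton, and let go of everything at the end.

Things in the scene. Friction and masses are not known exactly. Their poses are not given: they have to be found in the camera images.
- module: fixed white flush module, a box 220 mm deep (x) x 300 mm wide (y) x 150 mm high with a flat top deck. Origin at the centre of its underside on the bench; z up; its own -x is the front face (at x = -110 mm), roughly towards the robot. The jog lever stands on the deck at x = -75, y = 0; spout and plug sit on the front face at y = +85 and -85 mm, one each, in either order.
- spout: fixed gooseneck steel spout, 12 mm tube (22 mm collar on the first 12 mm), on the module's front face 135 mm above the bench, on one side of centre (left or right varies). Origin on the front face; axes as the module's. It runs 65 mm out along its own -x, then bends down; the tube's lower end is 113 mm above the bench (112 with its round end).
- outlet (a point): the spout's lower open end, 65 mm in front of the module's front face, 113 mm above the bench; the pan must stand straight below it.
- plug: fixed steel blanking plug, 24 mm round stub sticking 16 mm out of the front face 135 mm above the bench, on the side that has no spout. Origin on the front face; axes as the module's.
- jog (a joint): tilt of the jog lever, rad: 0 upright (spring centred), positive leans to the module's own +y, negative to its -y, stops at +0.6 and -0.6; 'well over' is 0.45 or more. Return spring 0.5 N m/rad (about 3 N sideways on the knob at 0.5 rad), well damped; it recentres itself when let go.
- jog_tip (a point): centre of the jog lever's grey ball knob (26 mm ball on a 10 mm steel rod). The pivot is 80 mm below it when upright, 155 mm above the bench on the module's deck; the knob centre is then 235 mm above the bench. It tilts sideways only, in the module's y-z plane.
- pan: loose round steel catch pan with a stick handle, 0.25 kg: dish 96 mm across the rim (84 mm at the base), 50 mm high, wall 3 mm; the handle is a straight level bar 14 mm wide and 12 mm thick, its centre 49 mm above the bench, running along the pan's own -x from the rim to 132 mm from the dish's centre. Origin at the centre of the dish's underside, z up.
- bottle: bystander: amber reagent bottle, 64 mm diameter, 140 mm high, standing on the bench between robot and module. Origin at the centre of its underside.
- rack: bystander: grey vial rack, 60 mm (x) x 120 mm (y) x 60 mm high over the vial caps, on the bench at the left or the right, opposite the pan's start. Origin at the centre of its underside.
- jar: bystander: glass jar, 60 mm diameter, 70 mm high, standing on the module's deck about 100 mm to one side of the lever. Origin at the centre of its underside.
- carton: bystander: cardboard carton, a 60 mm cube, standing on the module's deck about 100 mm to the other side of the lever. Origin at the centre of its underside.
Not all that is in view belongs to the job. Several things have the shape of the pan; the one meant has the colours described above.

How it is judged:
On the way, in this order (a step that is already met when the one before it is completed fails the run):
1. the pan stands flat on the bench under the spout outlet, lever still upright (horizontal distance between pan and outlet below 0.03 m and height (world z) of pan below 0.008 m and angle between pan's own z axis and vertical below 0.08 rad and value of joint jog between -0.15 and 0.15 rad), for 0.3 s.
2. with the pan there, the lever is held tilted at least 0.4 rad towards the spout's side for 0.8 s (((y of spout in the frame of module above 0 m and value of joint jog above 0.4 rad) or (y of spout in the frame of module below 0 m and value of joint jog below -0.4 rad)) and horizontal distance between pan and outlet below 0.03 m and height (world z) of pan below 0.008 m and angle between pan's own z axis and vertical below 0.08 rad), for 0.8 s.
At the end, for the whole second after the job is handed in: the pan stands flat on the bench, at rest, its centre within 30 mm horizontally of the spout outlet, and the lever has sprung back upright (within 0.06 rad) (horizontal distance between pan and outlet below 0.03 m and height (world z) of pan below 0.008 m and angle between pan's own z axis and vertical below 0.08 rad and value of joint jog between -0.06 and 0.06 rad and linear speed of pan below 0.02 m/s); the robot touches nothing.
It fails at once if the lever is leaned over (0.2 rad or more) away from the spout's side ((y of spout in the frame of module above 0 m and value of joint jog below -0.2 rad) or (y of spout in the frame of module below 0 m and value of joint jog above 0.2 rad)).
It fails at once if the lever is leaned over (0.2 rad or more) while the pan is not under the spout ((value of joint jog above 0.2 rad or value of joint jog below -0.2 rad) and horizontal distance between pan and outlet above 0.035 m).
It fails at once if the pan is tipped by more than 0.35 rad (angle between pan's own z axis and vertical above 0.35 rad).
It fails at once if a bystander (bottle, rack, jar, carton) is shifted by more than 20 mm or tipped by more than 0.3 rad (distance of any of bottle, rack, jar, carton from where it was at the start of the episode above 0.02 m or angle between any of bottle, rack, jar, carton's own z axis and vertical above 0.3 rad).
It also fails if it takes over 51 s, if anything falls off the work surface, if the arm or the gripper's body presses on something with over 40 N, if the wrist force passes 120 N, or if a joint passes its speed limit or range.

## Working session

There is one attempt and no reset: what is moved stays moved. The work goes in short steps, Python scripts to look and compute and a shell command to move; the robot and the scene stay as the last step left them, time stands still between calls to the robot, and variables do not carry over. Pictures are saved under pics/ and viewed, at most 10 in all, crops included, and the job is handed in when it is done.

```bash
mkdir -p pics; cat > h.py <<'E'
import numpy as np,cv2
from scipy.spatial.transform import Rotation as R
from station import ctrl,viewer,order
def cloud(name):
    c=viewer.get_calibration(name); im,d=viewer.grab_frame(name)
    K=np.array(c['camera_matrix']); q=np.array(c['orientation'])
    M=R.from_quat(q).as_matrix() if q.shape==(4,) else q
    v,u=np.mgrid[:384,:512]
    P=np.stack([(u-K[0,2])/K[0,0]*d,-(v-K[1,2])/K[1,1]*d,-d],-1)@M.T+np.array(c['eye'])
    P[d==0]=np.nan
    return im,P
def save(im,n): cv2.imwrite('pics/'+n,im[...,::-1])
E
python3 - <<'E'
from h import *
a,P=cloud('scene');b,Q=cloud('side')
np.savez('s.npz',a=a,P=P,b=b,Q=Q)
save(a,'scene.png');save(b,'side.png')
print(ctrl.observe(),ctrl.hold_point_z)
for n in('scene','side'):print(viewer.get_calibration(n))
E
```

```text
{'clock': 0.1, 'qpos': array([-0.91881777,  0.50176873, -0.42681631,  1.55132604,  0.2208273 ,
        1.13831861, -0.21029115]), 'qd': array([-0.0002571 , -0.00225476, -0.00116773, -0.00263842, -0.00128116,
       -0.00044766, -0.00025209]), 'effort': array([-1.13873559e-02, -5.67879009e+01, -5.83819404e+00, -2.79912615e+01,
       -6.89295935e-02,  2.43269425e-02,  1.42390795e-05]), 'tool_pos': array([0.24618983, 0.60089431, 0.22578176]), 'orientation': array([ 1.93131702e-01,  9.81172447e-01, -8.59259667e-04, -1.91136501e-04]), 'wrist_force': array([-0.97711412,  1.34235882, -0.53137323]), 'ft_torque': array([ 0.04766281, -0.00528067, -0.01865419]), 'finger_force': 0.0, 'finger_gap': 0.09187384870971198} 0.0188
{'camera_matrix': array([[436.74125728,   0.        , 258.2220144 ],
       [  0.        , 436.74125728, 187.80140644],
       [  0.        ,   0.        ,   1.        ]]), 'eye': array([ 1.26903315, -0.75825399,  1.03536554]), 'orientation': array([0.37115097, 0.16734615, 0.38021002, 0.83047129])}
{'camera_matrix': array([[404.32626155,   0.        , 251.71521521],
       [  0.        , 404.32626155, 192.3824603 ],
       [  0.        ,   0.        ,   1.        ]]), 'eye': array([ 0.14422273, -0.94239742,  0.74560295]), 'orientation': array([ 0.47112863, -0.10524455, -0.19377768,  0.85405597])}
```

View pics/scene.png

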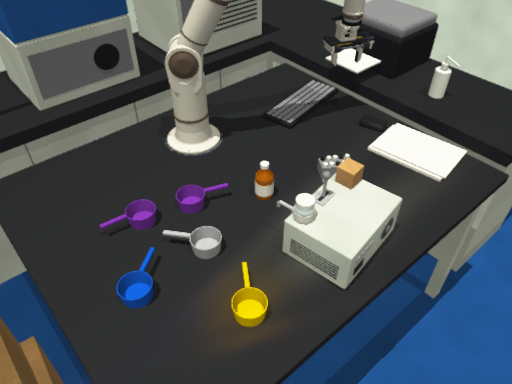

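View pics/side.png

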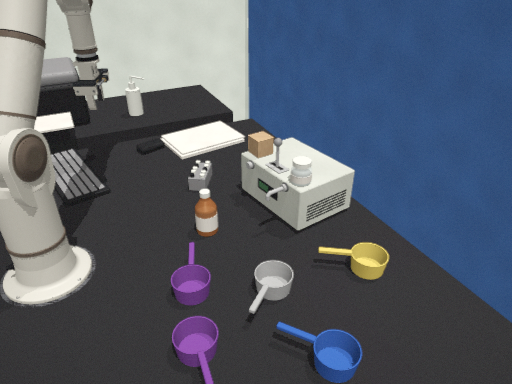

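The scene shows pan-shaped things at (scene px) purple (142,214), purple (190,198), blue (135,288), yellow (249,305) and grey (206,242). Only the grey one fits "steel". The spout is at about (287,206), on the near (-y) side with the jar at (305,207); the carton is at (349,173), the lever knob at about (326,165) and the bottle at (264,185).

```bash
python3 - <<'E'
from h import *
s=np.load('s.npz');a,P,b,Q=s['a'],s['P'],s['b'],s['Q']
c1=cv2.resize(a[140:270,150:410],None,fx=3,fy=3)
c2=cv2.resize(b[120:320,170:370],None,fx=3,fy=3)[:,:]
save(c1[:390],'c1.png');save(c2,'c2.png')
A=np.vstack([P.reshape(-1,3),Q.reshape(-1,3)]);C=np.vstack([a.reshape(-1,3),b.reshape(-1,3)]).astype(int)
ok=~np.isnan(A[:,0]);A=A[ok];C=C[ok]
# deck
m=(abs(A[:,2]-.15)<.004)&(A[:,0]>.4)&(A[:,0]<1.2)&(abs(A[:,1])<.5)&(C.min(1)>120)
r=cv2.minAreaRect((A[m,:2]*1000).astype(np.float32));print('deck',m.sum(),r,cv2.boxPoints(r))
# pan : patches
for n,PP,im,(u,v) in(('scene',P,a,(206,242)),('side',Q,b,(273,280))):
    w=PP[v-35:v+35,u-45:u+45].reshape(-1,3);w=w[w[:,2]>.03]
    print(n,len(w),w.min(0),w.max(0))
w=A[(A[:,2]>.012)&(A[:,2]<.07)&(A[:,0]>.3)&(A[:,0]<.9)&(A[:,1]<.2)&(A[:,1]>-.6)&((C.max(1)-C.min(1))<40)]
# cluster
H=np.zeros((1000,1400),np.uint8)
H[(w[:,0]*1000).astype(int),((w[:,1]+.7)*1000).astype(int)]=255
H=cv2.dilate(H,np.ones((9,9)))
n,l,st,ce=cv2.connectedComponentsWithStats(H)
for i in range(1,n):
    if st[i,4]>800:print(i,'x',st[i,1],st[i,1]+st[i,3],'y',st[i,0]-700,st[i,0]+st[i,2]-700,st[i,4])
E
```

```text
deck 6558 ((748.9486694335938, 18.894500732421875), (237.02870178222656, 301.0250549316406), 9.778632164001465) [[ 606.59283  147.09157]
 [ 657.71954 -149.55998]
 [ 891.3045  -109.30257]
 [ 840.1778   187.34898]]
scene 559 [ 0.34495496 -0.39045639  0.03002552] [ 0.70281277 -0.24162611  0.05992536]
side 657 [ 0.40091221 -0.39068593  0.03000849] [ 0.55246222 -0.25443685  0.05725388]
5 x 396 560 y -395 -250 7331
6 x 400 479 y -49 17 2122
9 x 616 894 y -151 187 11147
```

View pics/c1.png

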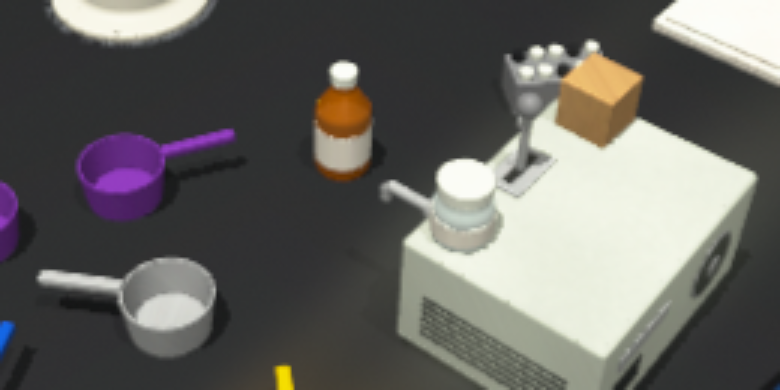

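View pics/c2.png

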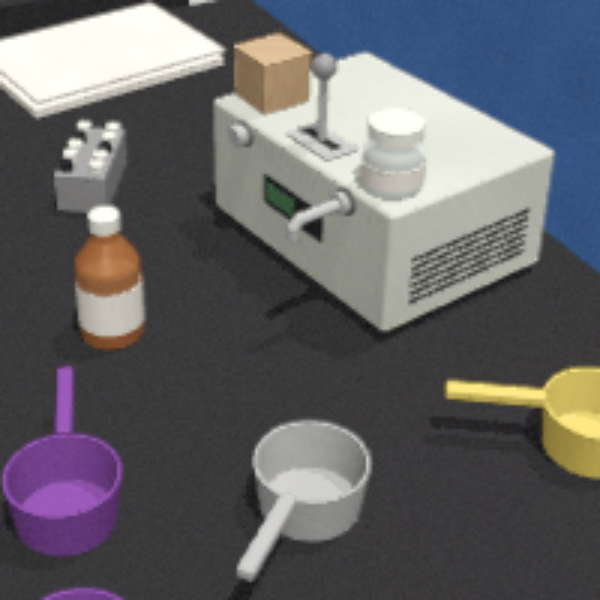

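The crops confirm the target: the grey steel pan is at crop1 (168,305) / crop2 (312,480). The spout is on the module's right (-y), beside the jar, so the lever has to go to -y.

```bash
python3 - <<'E'
from h import *
from scipy.optimize import least_squares
s=np.load('s.npz');a,P,b,Q=s['a'],s['P'],s['b'],s['Q']
for n,PP,im in(('scene',P,a),('side',Q,b)):
    p=PP.reshape(-1,3);c=im.reshape(-1,3).astype(int);grey=(c.max(1)-c.min(1))<40
    B=lambda x0,x1,y0,y1,z0,z1:(p[:,0]>x0)&(p[:,0]<x1)&(p[:,1]>y0)&(p[:,1]<y1)&(p[:,2]>z0)&(p[:,2]<z1)
    print(n)
    # front face
    if n=='side':
        f=p[B(.58,.70,-.14,.14,.03,.12)&grey]
        for _ in range(5):
            k=np.polyfit(f[:,1],f[:,0],1);r=f[:,0]-np.polyval(k,f[:,1]);f=f[abs(r)<max(.003,2*r.std())]
        print('front x=%.4f y + %.4f'%tuple(k),'yaw',np.degrees(np.arctan(-k[0])),len(f),f[:,1].min(),f[:,1].max())
    # deck edges
    d=p[B(.58,.95,-.2,.25,.145,.155)]; yw=np.radians(9.8)
    X=d[:,0]*np.cos(yw)+d[:,1]*np.sin(yw);Y=-d[:,0]*np.sin(yw)+d[:,1]*np.cos(yw)
    print('deck X',np.percentile(X,[.5,99.5]),'Y',np.percentile(Y,[.5,99.5]),'z',np.median(d[:,2]))
    # lever knob
    k=p[B(.6,.76,-.03,.09,.222,.25)];print('knob',len(k),k.mean(0),k.min(0),k.max(0))
    if len(k)>8:print(' sphere',least_squares(lambda c:np.linalg.norm(k-c,axis=1)-.013,k.mean(0),loss='soft_l1',f_scale=.002).x)
    # spout
    t=p[B(.5,.64,-.14,-.02,.105,.15)];print('spout',len(t),t.min(0),t.max(0)); t=t[t[:,2]<.125]; print(' low',len(t),t.mean(0) if len(t) else'')
    # bottle
    t=p[B(.4,.6,-.12,.05,.02,.145)&~B(.5,.7,-.14,-.02,.1,.15)]; cc=lambda t,r:least_squares(lambda c:np.linalg.norm(t[:,:2]-c,axis=1)-r,t[:,:2].mean(0),loss='soft_l1',f_scale=.002).x
    t=t[t[:,2]<.08];print('bottle',len(t),cc(t,.032))
    # jar
    t=p[B(.62,.8,-.15,-.03,.16,.19)];print('jar',len(t),t.mean(0),t.min(0),t.max(0))
    t=p[B(.6,.8,.06,.2,.155,.225)];print('carton',t.min(0),t.max(0))
    # pan rim
    t=p[B(.33,.6,-.42,-.22,.04,.058)&grey]
    rim=t[t[:,0]>.47];c=cc(rim,.0465)
    h=t[np.linalg.norm(t[:,:2]-c,axis=1)>.06];print('pan',c,'handle',len(h),h.mean(0)); v=c-h[:,:2].mean(0);print(' yaw',np.degrees(np.arctan2(v[1],v[0])),'ext',np.linalg.norm(h[:,:2]-c,axis=1).max(), 'z',np.percentile(t[:,2],[50,98]))
E
```

```text
scene
deck X [0.64311492 0.85825977] Y [-0.25639163  0.03847108] z 0.15040618193159
knob 68 [0.68584509 0.0052659  0.24052936] [ 0.6738186  -0.00418684  0.22359143] [0.69602791 0.01968686 0.24964244]
 sphere [0.68176051 0.01044039 0.23564346]
spout 68 [ 0.59709128 -0.09779643  0.11807274] [ 0.63997552 -0.07990516  0.14449499]
 low 9 [ 0.6005151  -0.09393571  0.12153882]
bottle 250 [ 0.43968144 -0.00744104]
jar 177 [ 0.7180984  -0.11154943  0.17544646] [ 0.67451476 -0.1251846   0.1600204 ] [ 0.735006   -0.0761788   0.18994574]
carton [0.64944074 0.07997966 0.15552563] [0.76645532 0.15671045 0.21540234]
pan [ 0.50798222 -0.30223294] handle 116 [ 0.43547926 -0.36490313  0.0530214 ]
 yaw 40.8395193219802 ext 0.13223982513635058 z [0.0498076 0.057133 ]
side
front x=-0.1721 y + 0.6466 yaw 9.762378585715796 1206 -0.13974946118698228 0.1394436973953278
deck X [0.63616049 0.85324793] Y [-0.25616726  0.03500435] z 0.1478291523587678
knob 61 [0.67689677 0.00331134 0.23655953] [ 0.666663   -0.00386337  0.22315965] [0.68944616 0.01478375 0.24702943]
 sphere [0.68054522 0.01020987 0.23304557]
spout 86 [ 0.5897131  -0.0994527   0.11319145] [ 0.63871784 -0.08101745  0.14097414]
 low 17 [ 0.59466296 -0.09335044  0.11890378]
bottle 368 [ 0.43754065 -0.00778308]
jar 207 [ 0.68947232 -0.11388326  0.17519605] [ 0.66956288 -0.12706641  0.16013104] [ 0.72489451 -0.07960642  0.18998612]
carton [0.64464676 0.08575923 0.15505828] [0.71186049 0.15380819 0.210257  ]
pan [ 0.50438263 -0.30351793] handle 182 [ 0.42959813 -0.36775994  0.05202026]
 yaw 40.663513660719985 ext 0.13185031031020283 z [0.04839081 0.05497104]
```

```bash
python3 -m handwheel '[[[24,-40,12,0,0,-0.13,-1],[48,-80,24,0,0,-0.26,-1],[72,-120,36,0,0,-0.39,-1],[96,-160,48,0,0,-0.52,-1],[120,-200,60,0,0,-0.65,-1]]]'
python3 -m handwheel '[[[18,-44,0,0,0,-0.13,-1],[36,-88,0,0,0,-0.26,-1],[54,-132,0,0,0,-0.39,-1],[72,-176,0,0,0,-0.52,-1],[90,-220,0,0,0,-0.65,-1]]]'
python3 -m handwheel '[[[0,-48,0,0,0,-0.12,-1],[0,-96,0,0,0,-0.24,-1],[0,-144,0,0,0,-0.36,-1],[0,-192,0,0,0,-0.48,-1],[0,-240,0,0,0,-0.6,-1]]]'
python3 -m handwheel '[[[-6,-48,0,0,0,-0.03,-1],[-12,-96,0,0,0,-0.06,-1],[-18,-144,0,0,0,-0.09,-1],[-24,-192,0,0,0,-0.12,-1],[-30,-240,0,0,0,-0.14,-1]]]'
```

```text
clock: 0.6
tool_pos: [0.3669, 0.3995, 0.2868]
orientation: [0.499, 0.867, -0.0, -0.0]
wrist_force: [0.9, -0.2, -0.1]
finger_gap: 0.0921
finger_force: 0.0
clock: 1.1
tool_pos: [0.4565, 0.1795, 0.2866]
orientation: [0.749, 0.662, -0.0, -0.0]
wrist_force: [1.4, 0.1, -0.7]
finger_gap: 0.0917
finger_force: 0.0
clock: 1.6
tool_pos: [0.4558, -0.0603, 0.2867]
orientation: [0.911, 0.411, 0.0, -0.0]
wrist_force: [1.7, 0.3, -0.2]
finger_gap: 0.0915
finger_force: 0.0
clock: 2.1
tool_pos: [0.4256, -0.3001, 0.2866]
orientation: [0.937, 0.349, 0.0, -0.0]
wrist_force: [1.6, -0.1, 0.2]
finger_gap: 0.0915
finger_force: 0.0
```

```bash
python3 - <<'E'
from h import *
im,W=cloud('wrist');save(im,'w1.png')
s=np.load('s.npz')
A=np.vstack([W.reshape(-1,3),s['P'].reshape(-1,3),s['Q'].reshape(-1,3)]);C=np.vstack([im.reshape(-1,3),s['a'].reshape(-1,3),s['b'].reshape(-1,3)]).astype(int)
d=np.linalg.norm(A[:,:2]-[.426,-.371],axis=1);m=(d<.12)&(A[:,2]>.015)&(A[:,2]<.1)&(C.max(1)-C.min(1)>50)
print(m.sum(),d[m].min() if m.any() else'',A[m].mean(0) if m.any() else '')
p=W.reshape(-1,3);c=im.reshape(-1,3).astype(int)
h=p[(p[:,2]>.045)&(p[:,2]<.065)&(c.max(1)-c.min(1)<40)];d=np.linalg.norm(h[:,:2]-[.506,-.303],axis=1);h=h[(d>.06)&(d<.14)]
print(len(h),h.mean(0),np.linalg.svd(h[:,:2]-h[:,:2].mean(0))[2][0] if len(h) and len(h)<3000 else np.linalg.eigh(np.cov(h[:,:2].T))[1][:,1])
E
```

```text
1398 0.07031163158066926 [ 0.39058487 -0.42474701  0.04572755]
663 [ 0.43338783 -0.36204425  0.05492312] [-0.76677941 -0.64191069]
```

View pics/w1.png

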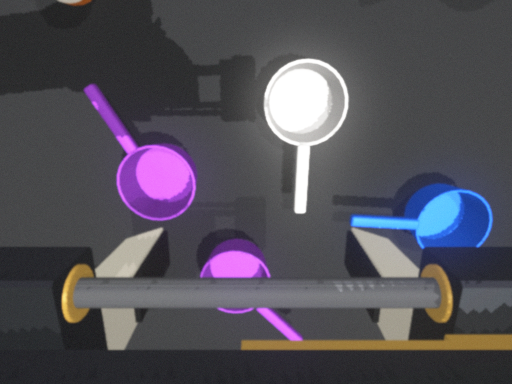

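The wrist view shows the steel pan (306,100) with its handle end at (300,212). The blue handle end is at (355,222), about 64 mm to the side, so I'll descend half closed and grip nearer the dish.

```bash
python3 -m handwheel '[[[7,-45,0,0,0,0,0],[7,-63,-40,0,0,0,0],[7,-63,-90,0,0,0,0],[7,-63,-140,0,0,0,0],[7,-63,-170,0,0,0,0]]]'
python3 -m handwheel '[[[0,0,-30,0,0,0,0],[0,0,-55,0,0,0,0],[0,0,-75,0,0,0,0],[0,0,-87,0,0,0,0],[0,0,-87,0,0,0,0]]]'
python3 -m handwheel '[[[0,0,0,0,0,0,1],[0,0,0,0,0,0,1],[0,0,0,0,0,0,1],[0,0,0,0,0,0,1],[0,0,0,0,0,0,1]]]'
```

```text
clock: 2.65
tool_pos: [0.4312, -0.3596, 0.1126]
orientation: [0.937, 0.349, -0.002, -0.002]
wrist_force: [0.3, -0.1, -0.1]
finger_gap: 0.0561
finger_force: 0.0
clock: 3.15
tool_pos: [0.4322, -0.3603, 0.028]
orientation: [0.937, 0.349, -0.001, -0.002]
wrist_force: [-0.1, 0.6, -0.3]
finger_gap: 0.0459
finger_force: 0.0
clock: 3.65
tool_pos: [0.434, -0.362, 0.0305]
orientation: [0.937, 0.349, 0.001, 0.001]
wrist_force: [-0.2, -0.4, 0.8]
finger_gap: 0.0138
finger_force: 29.8
```

```bash
python3 -m handwheel '[[[5,12,0,0,0,0,1],[13,30,0,0,0,0,1],[22,51,0,0,0,0,1],[31,72,0,0,0,0,1],[40,93,0,0,0,0,1]]]'
python3 -m handwheel '[[[9,21,0,0,0,0,1],[18,42,0,0,0,0,1],[27,63,0,0,0,0,1],[36,84,0,0,0,0,1],[40,93,0,0,0,0,1]]]'
python3 -m handwheel '[[[5,12,0,0,0,0,1],[9,20,0,0,0,0,1],[11,24,0,0,0,0,1],[11,24,0,0,0,0,1],[11,24,0,0,0,0,1]]]'
python3 - <<'E'
from h import *
from scipy.optimize import least_squares
for n in('scene','side'):
    im,P=cloud(n);save(im,n+'2.png')
    p=P.reshape(-1,3);c=im.reshape(-1,3).astype(int);g=c.max(1)-c.min(1)<40
    t=p[g&(p[:,2]>.035)&(p[:,2]<.058)&(np.linalg.norm(p[:,:2]-[.597,-.093],axis=1)<.058)&(p[:,0]*.9855+p[:,1]*.17<.632)]
    print(n,len(t),least_squares(lambda q:np.linalg.norm(t[:,:2]-q,axis=1)-.0465,[.597,-.093],loss='soft_l1',f_scale=.002).x,np.percentile(t[:,2],[2,98]))
E
```

```text
clock: 4.15
tool_pos: [0.4739, -0.2685, 0.0304]
orientation: [0.937, 0.348, 0.0, 0.001]
wrist_force: [-1.2, -3.6, 3.8]
finger_gap: 0.0135
finger_force: 29.8
clock: 4.65
tool_pos: [0.5145, -0.1735, 0.0302]
orientation: [0.937, 0.35, 0.0, 0.0]
wrist_force: [-2.0, -4.7, 5.6]
finger_gap: 0.0138
finger_force: 29.8
clock: 5.15
tool_pos: [0.5247, -0.1512, 0.0301]
orientation: [0.937, 0.349, 0.0, 0.0]
wrist_force: [1.0, -1.2, 3.0]
finger_gap: 0.0136
finger_force: 29.8
scene 216 [ 0.59744257 -0.09063902] [0.03553271 0.05607476]
side 21 [ 0.59200364 -0.08956946] [0.03510083 0.04769261]
```

View pics/side2.png

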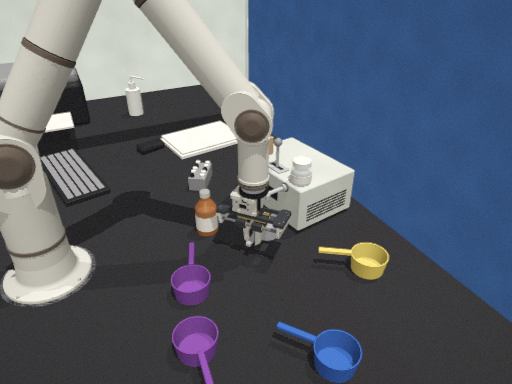

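The pan's rim centre measures about (0.596,-0.091), within 3 mm of the outlet, and the picture shows the bottle, rack, jar and carton undisturbed. Next I release it and go up and over towards the lever.

```bash
python3 -m handwheel '[[[0,0,0,0,0,0,0.3],[0,0,0,0,0,0,0.3],[0,0,0,0,0,0,0.3],[0,0,0,0,0,0,0.3],[0,0,0,0,0,0,0.3]]]'
python3 -m handwheel '[[[0,0,15,0,0,0,0.3],[0,0,40,0,0,0,0.3],[0,0,85,0,0,0,0.3],[0,0,130,0,0,0,0.3],[0,0,180,0,0,0,0.3]]]'
python3 -m handwheel '[[[0,0,50,0,0,0,0.3],[0,0,100,0,0,0,0.3],[0,0,100,0,0,0.14,0.3],[0,0,100,0,0,0.28,0.5],[0,0,100,0,0,0.42,1]]]'
python3 -m handwheel '[[[30,40,0,0,0,0.13,1],[60,80,0,0,0,0.26,1],[90,120,0,0,0,0.39,1],[120,160,0,0,0,0.52,1],[150,197,0,0,0,0.61,1]]]'
python3 - <<'E'
from h import *
from scipy.optimize import least_squares
im,P=cloud('scene');save(im,'scene3.png')
p=P.reshape(-1,3);c=im.reshape(-1,3).astype(int);g=c.max(1)-c.min(1)<40
t=p[g&(p[:,2]>.035)&(p[:,2]<.058)&(np.linalg.norm(p[:,:2]-[.597,-.093],axis=1)<.058)&(p[:,0]*.9855+p[:,1]*.17<.632)]
print(len(t),least_squares(lambda q:np.linalg.norm(t[:,:2]-q,axis=1)-.0465,[.597,-.093],loss='soft_l1',f_scale=.002).x)
o=ctrl.observe();print(o['tool_pos'],R.from_quat(o['orientation']).as_matrix())
E
```

```text
clock: 5.75
tool_pos: [0.5242, -0.1514, 0.0295]
orientation: [0.937, 0.349, -0.0, -0.0]
wrist_force: [-0.5, -0.0, -0.4]
finger_gap: 0.0321
finger_force: 0.0
clock: 6.25
tool_pos: [0.5235, -0.1515, 0.2119]
orientation: [0.937, 0.349, -0.0, -0.0]
wrist_force: [2.1, -0.1, 0.1]
finger_gap: 0.032
finger_force: 0.0
clock: 6.75
tool_pos: [0.5242, -0.1516, 0.3116]
orientation: [0.842, 0.539, 0.001, 0.001]
wrist_force: [-0.4, 0.3, 0.1]
finger_gap: 0.0207
finger_force: 0.0
clock: 7.25
tool_pos: [0.675, 0.0475, 0.3112]
orientation: [0.642, 0.767, 0.0, 0.0]
wrist_force: [1.5, -0.3, 0.6]
finger_gap: 0.0006
finger_force: 0.0
223 [ 0.59826038 -0.09068629]
[0.67839264 0.0573383  0.30950767] [[-0.18873395  0.98202494  0.00255099]
 [ 0.98201578  0.18871782  0.00553111]
 [ 0.00495027  0.00354902 -0.99998145]]
```

View pics/scene3.png

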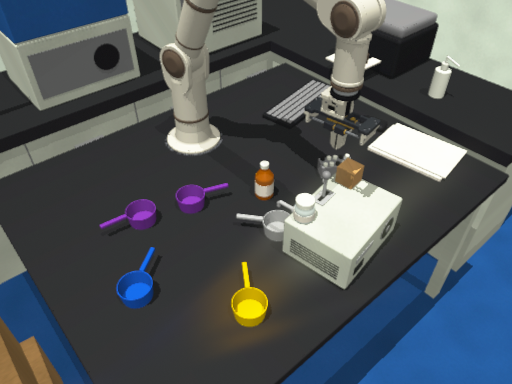

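The picture shows the pan under the spout (277,225), the lever upright, and the gripper behind it by the carton. Now I settle and descend.

```bash
python3 -m handwheel '[[[0,0,0,0,0,0,1],[0,0,0,0,0,0,1],[0,0,-20,0,0,0,1],[0,0,-40,0,0,0,1],[0,0,-55,0,0,0,1]]]'
python3 -m handwheel '[[[0,0,-15,0,0,0,1],[0,0,-30,0,0,0,1],[0,0,-43,0,0,0,1],[0,0,-43,0,0,0,1],[0,0,-43,0,0,0,1]]]'
python3 - <<'E'
from h import *
o=ctrl.observe();t=o['tool_pos'];print(t,o['wrist_force'])
ym=np.array([-.1697,.9855]);print('lateral from knob mm',((t[:2]-[.681,.0103])@ym)*1e3)
E
```

```text
clock: 7.8
tool_pos: [0.6734, 0.0429, 0.2546]
orientation: [0.645, 0.764, -0.0, 0.0]
wrist_force: [-0.8, -0.2, -0.5]
finger_gap: 0.0002
finger_force: 0.0
clock: 8.3
tool_pos: [0.6744, 0.0455, 0.2116]
orientation: [0.644, 0.765, -0.0, -0.0]
wrist_force: [0.2, -0.3, 1.2]
finger_gap: 0.0006
finger_force: 0.0
[0.6743683  0.04548248 0.2115557 ] [ 0.18435438 -0.30241256  1.18700255]
lateral from knob mm 35.797735464615975
```

```bash
python3 -m handwheel '[[[2,-11,0,0,0,0,1],[4,-22,0,0,0,0,1],[6,-33,0,0,0,0,1],[8,-43,0,0,0,0,1],[9,-51,0,0,0,0,1]]]'
python3 -m handwheel '[[[0,0,0,0,0,0,1],[0,0,0,0,0,0,1]]]'
python3 - <<'E'
from h import *
from scipy.optimize import least_squares
ym=np.array([-.1697,.9855])
for n in('scene','side'):
    im,P=cloud(n);save(cv2.resize(im[100:240,180:400],None,fx=3,fy=3),n+'4.png')
    p=P.reshape(-1,3);c=im.reshape(-1,3).astype(int)
    L=(p[:,:2]-[.681,.0103])@ym;X=(p[:,:2]-[.681,.0103])@[.9855,.1697]
    m=(abs(X)<.016)&(L>-.065)&(L<-.026)&(p[:,2]>.19)&(p[:,2]<.245);q=np.c_[L[m],p[m,2]]
    print(n,m.sum(),q.mean(0),q.min(0),q.max(0))
    if m.sum()>6:
        k=np.c_[X[m],q];s=least_squares(lambda a:np.linalg.norm(k-a,axis=1)-.013,[0,-.04,.224],loss='soft_l1',f_scale=.002).x;print(s,'tilt',np.arctan2(-s[1],s[2]-.155))
o=ctrl.observe();print(o['tool_pos'],o['wrist_force'])
E
```

```text
clock: 8.8
tool_pos: [0.6832, -0.0056, 0.2112]
orientation: [0.644, 0.765, 0.0, -0.001]
wrist_force: [-0.8, 4.5, -3.2]
finger_gap: 0.0002
finger_force: 2.5
clock: 9.0
tool_pos: [0.6831, -0.0052, 0.2117]
orientation: [0.644, 0.765, -0.0, -0.0]
wrist_force: [0.0, 3.4, -0.5]
finger_gap: 0.0
finger_force: 1.7
scene 84 [-0.04044874  0.23081394] [-0.0522193   0.20002202] [-0.02601389  0.24467263]
[ 0.00130051 -0.03686497  0.22636156] tilt 0.47683469477490764
side 83 [-0.03945962  0.22527157] [-0.0524495   0.19471327] [-0.02600941  0.24412391]
[-0.00079311 -0.03655873  0.2231535 ] tilt 0.4923554652893776
[ 0.68303781 -0.00487518  0.21180827] [-1.68940785  3.22841426  0.47827783]
```

View pics/side4.png

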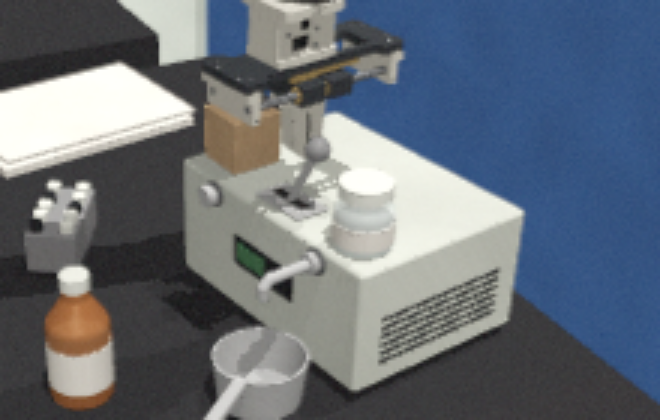

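The lever leans towards the spout at about 0.48 rad (knob at crop px (318,150)), with the pan below the outlet. I'll hold with a little margin, then retreat slowly.

```bash
python3 -m handwheel '[[[0,-2,0,0,0,0,1],[0,-2,0,0,0,0,1],[0,-2,0,0,0,0,1],[0,-2,0,0,0,0,1],[0,-2,0,0,0,0,1]]]'
python3 -m handwheel '[[[0,0,0,0,0,0,1],[0,0,0,0,0,0,1],[0,0,0,0,0,0,1],[0,0,0,0,0,0,1],[0,0,0,0,0,0,1]]]'
python3 -m handwheel '[[[0,0,0,0,0,0,1],[0,0,0,0,0,0,1],[0,0,0,0,0,0,1],[0,0,0,0,0,0,1],[0,0,0,0,0,0,1]]]'
python3 -m handwheel '[[[-2,13,0,0,0,0,1],[-4,26,0,0,0,0,1],[-6,39,0,0,0,0,1],[-9,52,0,0,0,0,1],[-9,54,0,0,0,0,1]]]'
python3 -m handwheel '[[[0,0,0,0,0,0,1],[0,0,10,0,0,0,1],[0,0,40,0,0,0,1],[0,0,80,0,0,0,1],[0,0,120,0,0,0,1]]]'
python3 -m handwheel '[[[0,0,0,0,0,0,1],[0,0,0,0,0,0,1],[0,0,0,0,0,0,1],[0,0,0,0,0,0,1],[0,0,0,0,0,0,1]]]'
python3 - <<'E'
from h import *
im,P=cloud('scene');save(cv2.resize(im[120:290,200:440],None,fx=3,fy=3),'end.png')
p=P.reshape(-1,3);k=p[(abs(p[:,0]-.681)<.03)&(abs(p[:,1]-.01)<.04)&(p[:,2]>.222)&(p[:,2]<.25)]
print(len(k),k.mean(0))
E
```

```text
clock: 9.6
tool_pos: [0.6832, -0.007, 0.2114]
orientation: [0.644, 0.765, 0.0, -0.0]
wrist_force: [-0.8, 4.8, -3.4]
finger_gap: -0.0
finger_force: 2.5
clock: 10.1
tool_pos: [0.6832, -0.007, 0.2114]
orientation: [0.644, 0.765, 0.0, -0.0]
wrist_force: [0.3, 5.3, -4.0]
finger_gap: 0.0011
finger_force: 2.5
clock: 10.6
tool_pos: [0.6832, -0.007, 0.2114]
orientation: [0.644, 0.765, 0.0, -0.0]
wrist_force: [0.1, 4.8, -2.7]
finger_gap: 0.0008
finger_force: 2.5
clock: 11.1
tool_pos: [0.6739, 0.0497, 0.2118]
orientation: [0.642, 0.766, 0.0, -0.0]
wrist_force: [-0.1, -0.3, 0.3]
finger_gap: 0.0004
finger_force: 0.0
clock: 11.6
tool_pos: [0.6742, 0.0449, 0.3335]
orientation: [0.644, 0.765, -0.0, 0.0]
wrist_force: [1.5, 0.2, -0.0]
finger_gap: 0.0006
finger_force: 0.0
clock: 12.1
tool_pos: [0.6738, 0.0463, 0.3303]
orientation: [0.644, 0.765, -0.001, -0.001]
wrist_force: [-0.1, 0.0, 0.2]
finger_gap: 0.0007
finger_force: 0.0
65 [0.68601146 0.005118   0.24055703]
```

View pics/end.png

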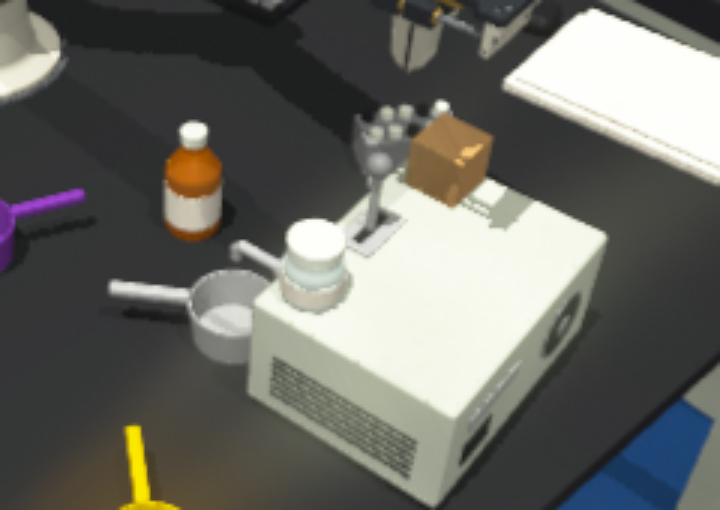

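The knob is back where it started (378,162), the pan stands under the spout (235,310), the bystanders are in place and the gripper is clear.

```bash
python3 -c "
from station import order
print(order.hand_in())"
```

```text
the job is handed in; nothing more can be done
None
```

The job is handed in (no verdict came back): the steel pan stands flat about 3 mm from straight below the outlet, the lever was held at about 0.5 rad towards the spout for roughly 1.5 s and sprang back upright, the bystanders look undisturbed, and the gripper is clear.

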